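# Clear the paper chest and hold its sprung lid just under balance

### The arm

A 6-joint arm with a two-finger parallel gripper is mounted at the origin on the work surface. World frame = base frame: x ahead of the robot, y to its left, z up, the work surface at z = 0. Lengths are in m, angles in rad, forces in N, time in s.
With the tool pointing down it reaches from about 0.35 to 0.975 m from the base axis. Payload 4.9 kg.
Tool frame: the origin (TCP) lies on the centre line of the jaws, within the pads' length; the fingertips stand 11 mm ahead of it and the grasp point (between the pads) lies 8 mm behind it (manip.finger_overhang is the distance from the TCP to the fingertips, in m); y points along the fingers, z is the direction in which the jaws open and shut, and the axes are right-handed (so a half turn about y gives the same grasp; the last joint's range is limited). The gripper opens to 85 mm and grips with 20 to 120 N. Pads are 22 mm wide; open, the fingers measure 114 mm over their backs; the gripper's body (76 mm by 85 mm) begins 54 mm behind the grasp point. The pads swing forward as they close: fully open they stand 13 mm farther back than shut.
Start: joints at [-1.381, 0.053, 1.613, -0, 1.476, -0.119], TCP at [0.19, -0.595, 0.242] pointing down, gripper open.
Joint ranges: [-3.01, 3.01], [-1.01, 2.22], [0.06, 2.58], [-1.02, 4.17], [0.09, 2.62], [-3.14, 3.14]. Speed limits (rad/s): [2.57, 2.57, 3.14, 3.14, 3.14, 3.14].

### API

Orientations are given as a unit quaternion [w, x, y, z].
In Python, from plant import readout, cams, workorder, manip gives the robot as it stands.
- The arm moves only by the tool play_rows, never from a script. Its arguments are lists of equal length, an entry for each row: "slide": the shift along the tool's x, y, z in cm, a list of three; "yaw": the turn about the tool's y in degrees; "grip": the closure, from -1 (fully open) to 1 (shut), so that 0 is half open. In form: {"slide": [[x, y, z], ...], "yaw": [yaw, ...], "grip": [grip, ...]}. A call has 1 to 12 rows; each row shifts and turns the commanded pose from where the row before left it, along the tool's axes as they then stand; what a row does not reach is not made up. A row lasts 1/10 s, in which the tool goes at most 50 mm and 8.59 degrees, less where a joint would pass 70% of its speed; a pose out of reach is approached as far as the arm can. A call with a gripper value outside its range is refused whole. The fingers move at their own pace and stop on an object; the grip force is fixed at half the most. Time passes only in rows, so rows that do not move let the fingers close. It gives the time, the measured TCP pose, the force and the opening at its end, in the units of the state.
- readout.state(): the state, without advancing time (a new reading comes with each control period).
- cams.grab_frame(name): name is "scene" or "top" or "wrist"; returns a dict with "image" (384x512x3 uint8, red, green, blue), "mtx" (3x3 intrinsics, pixels), "R" (3x3) and "t" (3): a world point X has camera coordinates R X + t; the wrist camera has in their place "mount" (4x4, takes a point from camera to tool coordinates, whose origin is the TCP and whose axes are the tool frame's). Camera axes: x right, y down, z forward; pixel columns grow to the right and rows downward; lengths in m; the calibration is good to about 2 mm. A picture is of the moment at which its call begins: read the wrist's pose just before it. There is no depth.
- workorder.job_done(): hands the job in, once; it reports no verdict.
The state is a dict: "time": time; "joint_pos": joint angles; "joint_vel": joint speeds; "joint_efforts": joint torques, N m; "tool_pos": TCP position; "tool_rot": TCP orientation; "contact_force": force on the tool from outside, world axes, zero at the start; "ft_torque": the same for the moment, N m; "gripper_width": opening from 0.0 (shut) to 1.0 (fully open).
Only numpy, scipy, OpenCV 4.12 (cv2) and the standard library are available. Lean on these libraries where they do the work, as an engineer would, in place of code of your own. Each camera call takes 0.05 s, during which the arm holds its last target.

### The job

Take the board eraser off the lid of the paper chest and lay it flat, pad down, in the shallow tray, leaving it there. Then grip the lid's bar handle and raise the sprung lid clearly past its balance point, where the spring takes over, without letting it fly wide open (keep it under 65 degrees), and bring it back to just below the balance point, between three and ten degrees under it. Finish while still gripping the handle and holding the lid still there, so that a colleague can reach in for the refill packs; leave the pen pot, hole punch and tape ring where they are.

Things in the scene. Friction and masses are not known exactly. Their poses are not given: they have to be found in the camera images.
- chest: Grey steel A4 paper chest, 230 (x) x 320 (y) x 75 mm high, fixed, shut by a flat aluminium lid. Origin: centre of underside; x points from the handle side (near the robot) to the hinge side, z up. Beside each end of the lid stands a thin steel arc, 100 mm radius about the hinge; the 14 mm ball on it marks the balance point: in balance the lid's underside is level with the ball's centre.
- chest_hinge (a point): Midpoint of the lid's hinge line, on the chest's far upper rim: 115 mm along the chest's +x, 75 mm above the table. The hinge line runs along the chest's y axis. Fixed to the chest.
- lid (a joint): Lid's opening angle, rad: 0 shut (flat), grows as the handle side rises, stop at 1.45. Plate 230 x 320 x 12 mm, underside through the hinge line. Lid and handle 0.85 kg; a hinge spring carries most of it. Balance at 0.87 (50 degrees): below it the lid sinks shut when let go, above it it swings open. Upward pull at the handle: 1.5 N when shut, falling to nothing at balance. Little friction.
- lid_bar (a point): Lid's round steel bar handle, 12 mm thick, 120 mm long, parallel to the hinge, 60 mm out from the lid's front edge, on two rods at its ends: a finger fits between bar and lid. This point: middle of the bar, 290 mm from the hinge along the lid, 6 mm above the lid's underside; 81 mm above the table when shut. Pinch it from above, a finger either side; it turns between the fingers as the lid rises.
- eraser: Whiteboard eraser, a loose block 110 (x) x 48 (y) x 40 mm high, black plastic with a stiff grey pad underneath, 70 g. Origin at the centre of its underside, z up. Starts lying on the shut lid, whose top is 87 mm above the table.
- tray: Shallow open grey plastic tray, 200 (x) x 150 (y) x 22 mm high outside, walls and floor 4 mm thick, fixed to the table on the left or the right of the chest. Origin at the centre of its underside.
- pot: Bystander: dark steel pen pot with pens, 76 mm across, 95 mm high (pens to 155 mm), loose, on the side of the chest where the tray is not. Origin at the centre of its underside.
- punch: Bystander: loose two-hole paper punch, 75 x 110 x 63 mm, beside the hinge side of the chest, left or right. Origin at the centre of its underside.
- tape: Bystander: loose cardboard tape ring lying flat, 90 mm across, 24 mm high, beside the hinge side of the chest, on the other side from the punch. Origin at the centre of its underside.

How it is judged:
By the outcome, as a careful person would: the job done as asked, in the order asked, and still so for the second after the job is handed in, while the arm keeps its last pose, push and grip.
It also fails if it takes over 61 s, if anything falls off the work surface, if the arm or the gripper's body presses on something with over 40 N, if the wrist force passes 120 N, or if a joint passes its speed limit or range.

## Working session

There is one attempt and no reset: what is moved stays moved. The work goes in short steps, Python scripts to look and compute and a tool call to move; the robot and the scene stay as the last step left them, time stands still between calls to the robot, and variables do not carry over. Pictures are saved under pics/ and viewed, and the job is handed in when it is done.

Besides the shell and the picture viewer there is one more tool, called after "Request:" by a JSON object that holds its "name" and its "arguments", one argument or row to a line. play_rows: Moves the arm, as the interface text tells. Its arguments: {"type":"object","properties":{"slide":{"type":"array","items":{"type":"array","items":{"type":"number"}}},"yaw":{"type":"array","items":{"type":"number"}},"grip":{"type":"array","items":{"type":"number"}}},"required":["slide","yaw","grip"]}

```bash
mkdir -p pics; ls; python3 - <<'E'
from plant import readout,cams,workorder,manip
import cv2
s=readout.state();print(s);print([a for a in dir(manip) if a[0]!='_'])
import pickle
for n in("scene","top","wrist"):
    f=cams.grab_frame(n);cv2.imwrite(f"pics/{n}0.png",f["image"][:,:,::-1]);pickle.dump(f,open(f"pics/{n}0.pkl","wb"))
    print(n,{k:v for k,v in f.items() if k!="image"})
E
```

```text
pics
{'time': 0.0, 'joint_pos': array([-1.38100778e+00,  5.33705433e-02,  1.61428839e+00, -1.43932708e-05,
        1.47599829e+00, -1.18985440e-01]), 'joint_vel': array([-5.44582854e-04,  2.05672598e-03,  1.57143618e-05, -1.96340715e-04,
       -8.55369807e-04,  1.15313736e-03]), 'joint_efforts': array([-1.79945723e-04, -3.93676758e+01, -3.70177424e+01, -5.22350956e-05,
        7.04454433e-03,  2.31238550e-05]), 'tool_pos': array([ 0.18982349, -0.59484846,  0.24105786]), 'tool_rot': array([ 0.10870445, -0.10876625,  0.69942529, -0.69796669]), 'contact_force': array([-0.20234862,  0.27495201,  0.53716536]), 'ft_torque': array([-0.01735321,  0.02377932,  0.07604905]), 'gripper_width': 1.0032386528608508}
['IKError', 'finger_overhang']
scene {'mtx': array([[469.07054005,   0.        , 256.24687801],
       [  0.        , 469.07054005, 180.47985926],
       [  0.        ,   0.        ,   1.        ]]), 'R': array([[-0.5973028 ,  0.80200636, -0.00389417],
       [ 0.64885233,  0.4803744 , -0.59011108],
       [-0.47140218, -0.35500174, -0.80731267]]), 't': array([ 0.34955672, -0.34728642,
[... 206 characters left out ...]
8, -0.9992278 ,  0.034833  ],
       [-0.98999995, -0.02286369, -0.13920253],
       [ 0.13989145, -0.03195411, -0.98965111]]), 't': array([-0.02710592,  0.63229713,  0.89432273])}
wrist {'mtx': array([[283.59716305,   0.        , 259.9616827 ],
       [  0.        , 283.59716305, 191.32290736],
       [  0.        ,   0.        ,   1.        ]]), 'mount': array([[-8.74195706e-04,  9.52316435e-01,  3.05110872e-01,
        -7.84619863e-02],
       [ 8.06861195e-05, -3.05110920e-01,  9.52316817e-01,
        -1.31816808e-01],
       [ 9.99999615e-01,  8.57129484e-04,  1.89887939e-04,
        -7.34345724e-04],
       [ 0.00000000e+00,  0.00000000e+00,  0.00000000e+00,
         1.00000000e+00]])}
```

View pics/top0.png

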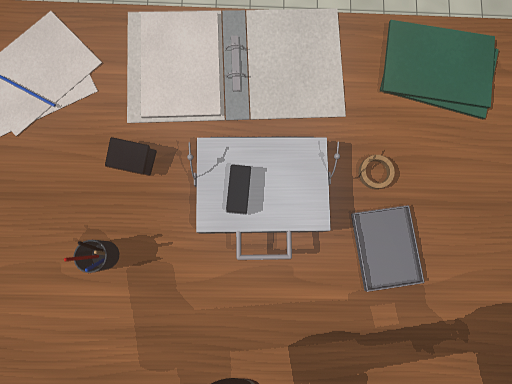

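View pics/scene0.png

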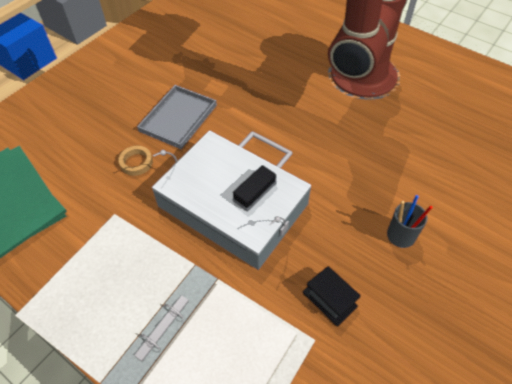

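The top view shows the chest lid at about (197–330, 138–232), the bar at about (238–290, 258), the dark eraser at about (238, 189), and the tray on the right at about (388, 248). The tape is at (379, 172), the punch at (130, 156) and the pot at (97, 256).

```bash
cat > h.py <<'E'
import numpy as np,cv2,pickle
def ray(f,u,v,z):
    K,R,t=f["mtx"],f["R"],f["t"]
    d=R.T@np.linalg.inv(K)@np.array([u,v,1.]);c=-R.T@t
    return c+d*(z-c[2])/d[2]
def proj(f,X):
    p=f["mtx"]@(f["R"]@np.asarray(X,float)+f["t"]);return p[:2]/p[2]
def rect(f,mask,z):
    cs,_=cv2.findContours(mask.astype(np.uint8),cv2.RETR_EXTERNAL,cv2.CHAIN_APPROX_NONE)
    c=max(cs,key=cv2.contourArea)
    P=np.array([ray(f,*p,z)[:2] for p in c[:,0,:]])
    return cv2.minAreaRect((P*1000).astype(np.float32)), cv2.boundingRect(c)
E
python3 - <<'E'
from h import *
f=pickle.load(open("pics/top0.pkl","rb"));im=f["image"].astype(int)
mx,mn=im.max(2),im.min(2)
def sub(m,x0,y0,x1,y1):
    o=np.zeros_like(m);o[y0:y1,x0:x1]=m[y0:y1,x0:x1];return o
print("eraser top",rect(f,sub(mx<75,215,155,260,222),.127))
lm=sub((mn>150)&(mx-mn<30),194,130,335,236)
lm=cv2.morphologyEx(lm.astype(np.uint8),cv2.MORPH_CLOSE,np.ones((3,3)))
print("lid",rect(f,lm,.087))
print("tray",rect(f,sub((mx-mn<22)&(mx>60),345,198,432,298),.022))
bm=sub((mn>120)&(mx-mn<30),230,250,296,264);ys,xs=np.nonzero(bm)
print("bar",rect(f,bm,.081),xs.min(),xs.max())
print("mid ", ray(f,264,258,.081))
g=cv2.resize(f["image"][120:300,170:440],None,fx=2.9,fy=2.9,interpolation=cv2.INTER_CUBIC);cv2.imwrite("pics/z.png",g[:,:,::-1])
s=pickle.load(open("pics/scene0.pkl","rb"))
g=cv2.resize(s["image"][70:280,110:330],None,fx=2.8,fy=2.8,interpolation=cv2.INTER_CUBIC);cv2.imwrite("pics/zs.png",g[:,:,::-1])
E
```

```text
eraser top (((631.0802612304688, 30.744598388671875), (47.330810546875, 110.0367202758789), 86.0175552368164), (226, 165, 25, 49))
lid (((645.3383178710938, -24.11383056640625), (237.25697326660156, 323.87298583984375), 1.6308040618896484), (194, 138, 136, 98))
tray (((503.9123840332031, -350.4627380371094), (200.09922790527344, 155.93299865722656), 9.258216857910156), (351, 205, 73, 87))
bar (((481.774169921875, -32.255088806152344), (21.0070743560791, 125.71332550048828), 1.0200514793395996), (237, 250, 54, 10)) 237 290
mid  [ 0.47361326 -0.03338762  0.081     ]
```

View pics/z.png

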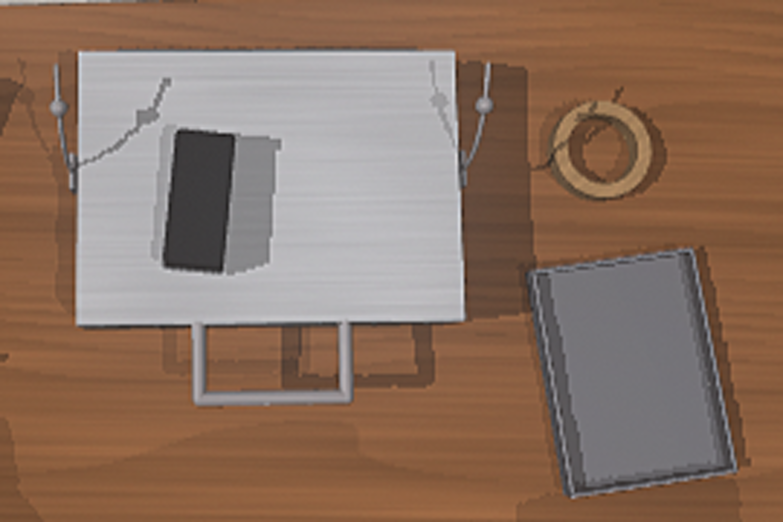

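View pics/zs.png

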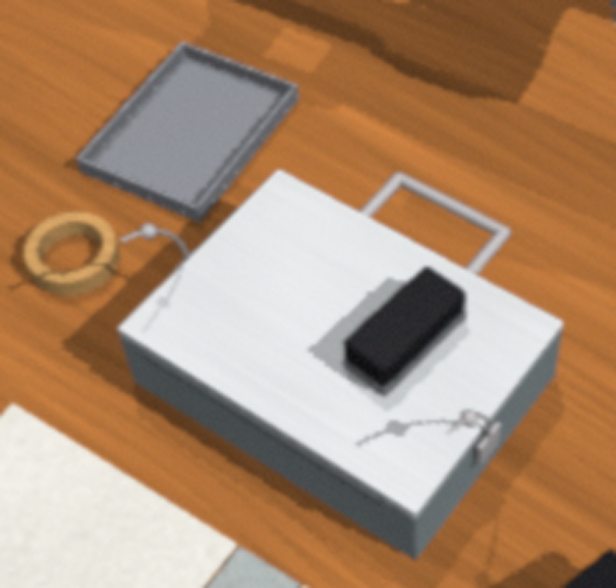

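```bash
cat >> h.py <<'E'
from scipy.spatial.transform import Rotation as Ro
def tool(s):
    q=s["tool_rot"];return np.array(s["tool_pos"]),Ro.from_quat([q[1],q[2],q[3],q[0]]).as_matrix()
def show(s):
    p,R=tool(s);print("t %.2f"%s["time"],"p",p.round(4),"F",np.round(s["contact_force"],1),"w %.3f"%s["gripper_width"]);print(R.round(3).tolist())
def ang(v):return np.degrees(np.arctan2(v[1],v[0]))
E
python3 - <<'E'
from h import *
from plant import readout
f=pickle.load(open("pics/top0.pkl","rb"));im=f["image"].astype(int)
s=readout.state();show(s)
zz=lambda u,v,z:ray(f,u/2.9-.33+170,v/2.9-.33+120,z)
C=[zz(78,52,.087),zz(455,52,.087),zz(464,322,.087),zz(77,325,.087)]
print("corners",np.array(C).round(4),ang(C[0]-C[3]),ang(C[1]-C[2]),ang(C[3]-C[2])-90,ang(C[0]-C[1])-90,"mean",np.mean(C,0))
a,b=zz(194,399,.083),zz(353,399,.083);print("bar ends",a,b,ang(a-b)-90,(a+b)/2)
m=np.zeros((384,512),np.uint8);m[155:222,215:260]=(im.max(2)<75)[155:222,215:260]
r,_=rect(f,m,.127);bx=cv2.boxPoints(r);print(bx)
# scene checks
g=pickle.load(open("pics/scene0.pkl","rb"));q=lambda u,v,z:ray(g,u/2.8-.33+110,v/2.8-.33+70,z)
print("scene lid corners",np.array([q(280,170,.087),q(563,325,.087),q(415,515,.087),q(120,328,.087)]).round(4))
print("scene bar",q(398,177,.081),q(508,233,.081))
print("scene eraser top",[q(*p,.127).round(4) for p in[(430,268),(464,290),(382,361),(347,342)]])
print("scene tray",[q(*p,.022).round(4) for p in[(182,43),(298,90),(200,212),(79,158)]])
E
```

```text
t 0.15 p [ 0.1899 -0.595   0.2414] F [-0.6  0.2  0.3] w 1.000
[[-0.953, -0.0, 0.304], [-0.304, 0.001, -0.953], [-0.0, -1.0, -0.002]]
corners [[ 0.7605  0.1361  0.087 ]
 [ 0.7696 -0.1833  0.087 ]
 [ 0.5406 -0.1888  0.087 ]
 [ 0.532   0.1276  0.087 ]] 2.115300450433799 1.3983223853500857 1.560549908092625 1.633067912319234 mean [ 0.65066664 -0.02709925  0.087     ]
bar ends [0.47429647 0.0313337  0.083     ] [ 0.47651502 -0.09806889  0.083     ] 0.9822160674587082 [ 0.47540574 -0.03336759  0.083     ]
[[574.5512     10.957409 ]
 [684.3222      3.3152676]
 [687.6093     50.531788 ]
 [577.8383     58.173927 ]]
scene lid corners [[ 0.5443 -0.1869  0.087 ]
 [ 0.5367  0.1319  0.087 ]
 [ 0.7639  0.138   0.087 ]
 [ 0.7715 -0.1798  0.087 ]]
scene bar [ 0.47954564 -0.09326638  0.081     ] [0.47435331 0.03148066 0.081     ]
scene eraser top [array([0.5804, 0.0183, 0.127 ]), array([0.5824, 0.056 , 0.127 ]), array([0.6829, 0.044 , 0.127 ]), array([0.6851, 0.0089, 0.127 ])]
scene tray [array([ 0.4211, -0.4403,  0.022 ]), array([ 0.4013, -0.2887,  0.022 ]), array([ 0.5936, -0.2575,  0.022 ]), array([ 0.6136, -0.4082,  0.022 ])]
```

Request:
{"name": "play_rows", "arguments": {
  "slide": [
    [0,0,0],
    [0,0,0],
    [0,0,0],
    [-1,0,-1.6],
    [-1.6,0,-2.7],
    [-1.6,0,-2.7],
    [-1.6,0,-2.7],
    [-1.6,0,-2.7],
    [-1.6,0,-2.7],
    [-1.6,0,-2.7],
    [-1.6,0,-2.7],
    [-1.6,0,-2.7]
  ],
  "yaw": [7.2,7.2,7.2,0,0,0,0,0,0,0,0,0],
  "grip": [-1,-1,-1,-1,-1,-1,-1,-1,-1,-1,-1,-1]
}}

```text
time: 1.35
tool_pos: [0.3441, -0.3711, 0.242]
tool_rot: [-0.023, 0.023, 0.707, -0.707]
contact_force: [-0.5, -0.3, 0.4]
gripper_width: 1.002
```

Request:
{"name": "play_rows", "arguments": {
  "slide": [
    [-1.6,0,-2.7],
    [-1.6,0,-2.7],
    [-1.6,0,-2.7],
    [-1.6,0,-2.7],
    [-1.6,0,-2.7],
    [-1.6,0,-2.7],
    [-1.6,0,-2.7],
    [-1.6,0,-2.7],
    [-1.6,0,-2.7],
    [-1.6,0,-2.7],
    [-1.6,0,-2.7],
    [-1.6,0,-2.7]
  ],
  "yaw": [0,0,0,0,0,0,0,0,0,0,0,0],
  "grip": [-1,-1,-1,-1,-1,-1,-1,-1,-1,-1,-1,-1]
}}

```text
time: 2.55
tool_pos: [0.5571, -0.061, 0.242]
tool_rot: [-0.023, 0.023, 0.707, -0.707]
contact_force: [0.7, -0.2, 0.1]
gripper_width: 1.001
```

```bash
cat >> h.py <<'E'
def tgt(s,X,zang=None):
    p,R=tool(s);d=(R.T@(np.asarray(X)-p))*100
    a=ang(R[:2,2]);print("slide cm (x,y,z)",d.round(2),"zang %.2f"%a, "" if zang is None else "yaw needed %.2f"%(a-zang))
def snap(n,name):
    from plant import readout,cams
    s=readout.state();f=cams.grab_frame(n);f["s"]=s
    cv2.imwrite(f"pics/{name}.png",f["image"][:,:,::-1]);pickle.dump(f,open(f"pics/{name}.pkl","wb"));return f
def wcam(f):
    p,R=tool(f["s"]);M=f["mount"];Rc=R@M[:3,:3];c=R@M[:3,3]+p
    return dict(mtx=f["mtx"],R=Rc.T,t=-Rc.T@c)
E
python3 - <<'E'
from h import *
from plant import readout
s=readout.state();show(s);tgt(s,[.631,.031,.103],-94)
f=snap("wrist","w1")
E
```

```text
t 2.55 p [ 0.5571 -0.061   0.242 ] F [ 0.7 -0.2  0.1] w 1.001
[[-0.998, -0.0, -0.065], [0.065, 0.0, -0.998], [0.0, -1.0, -0.0]]
slide cm (x,y,z) [-6.78 13.9  -9.66] zang -93.74 yaw needed 0.26
```

View pics/w1.png

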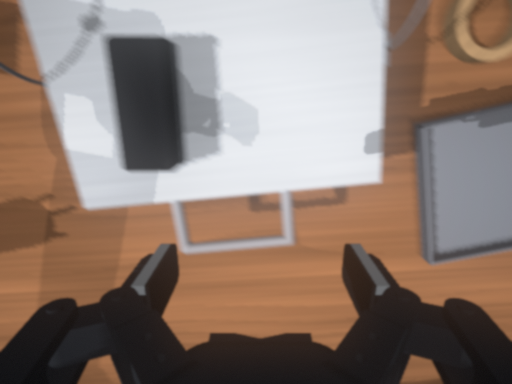

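The wrist view shows the eraser's top face at about (107–183, 36–168), the bar at about (187–292, 241), and the tray on the right at about (418–512, 110–262).

```bash
python3 - <<'E'
from h import *
f=pickle.load(open("pics/w1.pkl","rb"));c=wcam(f)
im=f["image"].astype(int);m=np.zeros((384,512),np.uint8);m[20:185,95:200]=(im.max(2)<60)[20:185,95:200]
r,b=rect(c,m,.127);print(r,b,cv2.boxPoints(r))
print("bar",ray(c,187,249,.081),ray(c,293,240,.081))
print("lid corners",ray(c,86,209,.087),ray(c,381,183,.087))
print("tray near-left corner",ray(c,430,262,.022))
E
```

```text
((635.6902465820312, 24.423105239868164), (81.8844223022461, 44.6747932434082), 2.937791347503662) (119, 50, 60, 105) [[5.9365698e+02 4.4632790e+01]
 [5.9594666e+02 1.6707897e-02]
 [6.7772351e+02 4.2134209e+00]
 [6.7543384e+02 4.8829502e+01]]
bar [0.4767096  0.02980532 0.081     ] [ 0.48042976 -0.09325259  0.081     ]
lid corners [0.53535429 0.13017908 0.087     ] [ 0.54432799 -0.18698861  0.087     ]
tray near-left corner [ 0.40218512 -0.29142845  0.022     ]
```

Request:
{"name": "play_rows", "arguments": {
  "slide": [
    [-1.3,0,-1.9],
    [-1.3,0,-1.9],
    [-1.3,0,-1.9],
    [-1.3,0,-1.9],
    [-1.3,0,-1.9],
    [0,2,0],
    [0,2.5,0],
    [0,2.5,0],
    [0,0,0],
    [0,0,0]
  ],
  "yaw": [0,0,0,0,0.3,0,0,0,0,0],
  "grip": [-1,-1,-1,-1,-1,-1,-1,-1,-1,-1]
}}

```text
time: 3.6
tool_pos: [0.6277, 0.0276, 0.1721]
tool_rot: [-0.026, 0.025, 0.707, -0.707]
contact_force: [-0.3, -0.4, 0.4]
gripper_width: 1.0
```

```bash
python3 - <<'E'
from h import *
from plant import readout
s=readout.state();show(s);tgt(s,[.631,.031,.103],-94)
f=snap("wrist","w2")
E
```

```text
t 3.60 p [0.6277 0.0276 0.1721] F [-0.3 -0.4  0.4] w 1.000
[[-0.997, -0.001, -0.072], [0.072, 0.0, -0.997], [0.001, -1.0, -0.0]]
slide cm (x,y,z) [-0.31  6.91 -0.36] zang -94.13 yaw needed -0.13
```

View pics/w2.png

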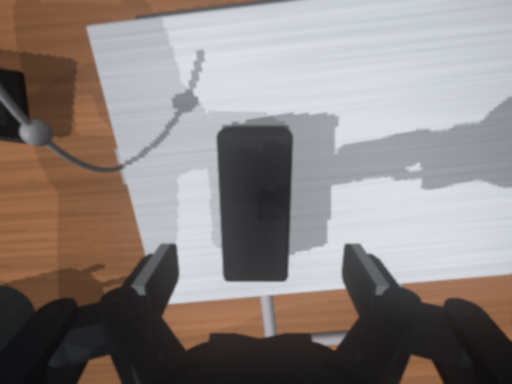

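The eraser (219–291, 126–280) lies centred between the jaws, so I'll descend and grip.

Request:
{"name": "play_rows", "arguments": {
  "slide": [
    [-0.3,1.5,-0.35],
    [0,1.8,0],
    [0,1.6,0],
    [0,1.2,0],
    [0,0.8,0],
    [0,0,0],
    [0,0,0],
    [0,0,0],
    [0,0,0],
    [0,0,0],
    [0,0,0],
    [0,0,0]
  ],
  "yaw": [0,0,0,0,0,0,0,0,0,0,0,0],
  "grip": [-1,-1,-1,-1,-1,-1,0.5,0.5,0.5,0.5,0.5,0.5]
}}

```text
time: 4.85
tool_pos: [0.6324, 0.0304, 0.1045]
tool_rot: [-0.025, 0.027, 0.707, -0.707]
contact_force: [-1.1, -0.4, 5.4]
gripper_width: 0.549
```

Request:
{"name": "play_rows", "arguments": {
  "slide": [
    [0,0,0],
    [0,0,0],
    [0,0,0],
    [0,-0.5,0],
    [0,-1,0],
    [0,-1.5,0],
    [0,-2,0],
    [0,-2,0],
    [0,0,0]
  ],
  "yaw": [0,0,0,0,0,0,0,0,0],
  "grip": [0.5,0.5,0.5,0.5,0.5,0.5,0.5,0.5,0.5]
}}

```text
time: 5.75
tool_pos: [0.634, 0.0303, 0.1783]
tool_rot: [0.023, -0.029, -0.707, 0.707]
contact_force: [0.4, -0.9, 0.5]
gripper_width: 0.553
```

```bash
python3 - <<'E'
from h import *
from plant import readout
s=readout.state();show(s);tgt(s,[.505,-.350,.17],-81)
f=snap("wrist","w3")
E
```

```text
t 5.75 p [0.634  0.0303 0.1783] F [ 0.4 -0.9  0.5] w 0.553
[[-0.997, 0.008, -0.073], [0.073, -0.001, -0.997], [-0.008, -1.0, 0.0]]
slide cm (x,y,z) [10.08  0.75 38.87] zang -94.21 yaw needed -13.21
```

View pics/w3.png

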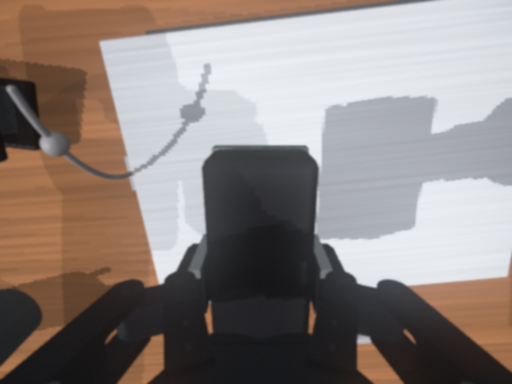

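The eraser is held straight in the jaws (203–318, 145–340). I'll carry it to the tray.

Request:
{"name": "play_rows", "arguments": {
  "slide": [
    [0,-1,0],
    [0,-1,0],
    [1.5,0,2.8],
    [1.9,0,3.6],
    [1.9,0,3.6],
    [1.9,0,3.6],
    [1.9,0,3.6],
    [1.9,0,3.6],
    [1.9,0,3.6],
    [1.9,0,3.6],
    [1.9,0,3.6],
    [1.9,0,3.7]
  ],
  "yaw": [-6.6,-6.6,0,0,0,0,0,0,0,0,0,0],
  "grip": [0.5,0.5,0.5,0.5,0.5,0.5,0.5,0.5,0.5,0.5,0.5,0.5]
}}

```text
time: 7.0
tool_pos: [0.5017, -0.3482, 0.1918]
tool_rot: [0.055, -0.056, 0.706, -0.704]
contact_force: [0.4, -0.2, -0.6]
gripper_width: 0.554
```

Request:
{"name": "play_rows", "arguments": {
  "slide": [
    [0,0,0],
    [0,0,0],
    [0,0,0]
  ],
  "yaw": [0,0,0],
  "grip": [0.5,0.5,0.5]
}}

```text
time: 7.3
tool_pos: [0.503, -0.3463, 0.1923]
tool_rot: [0.055, -0.056, 0.705, -0.704]
contact_force: [0.7, 0.9, -0.6]
gripper_width: 0.554
```

```bash
python3 - <<'E'
from h import *
from plant import readout
s=readout.state();show(s);tgt(s,[.505,-.350,.022],-81)
f=snap("wrist","w4")
E
```

```text
t 7.30 p [ 0.503  -0.3463  0.1923] F [ 0.7  0.9 -0.6] w 0.554
[[-0.988, -0.001, 0.157], [-0.157, 0.001, -0.988], [0.001, -1.0, -0.002]]
slide cm (x,y,z) [-0.16 17.03  0.43] zang -80.97 yaw needed 0.03
```

View pics/w4.png

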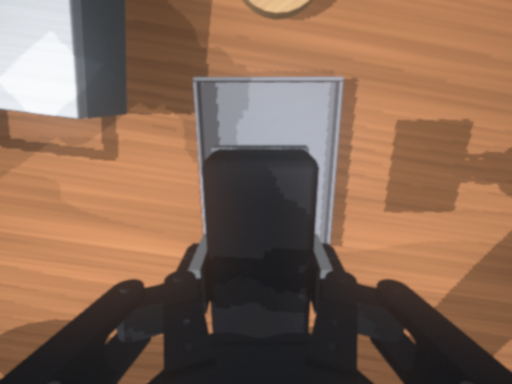

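The eraser hangs over the tray (193–343, 78 and below), aligned with it. I'll lower it in two stages.

Request:
{"name": "play_rows", "arguments": {
  "slide": [
    [-0.15,1.5,0.4],
    [0,2.5,0],
    [0,2.5,0],
    [0,2.5,0],
    [0,2,0],
    [0,1.5,0],
    [0,1.5,0],
    [0,0.8,0],
    [0,0.8,0],
    [0,0,0],
    [0,0,0]
  ],
  "yaw": [0,0,0,0,0,0,0,0,0,0,0],
  "grip": [0.5,0.5,0.5,0.5,0.5,0.5,0.5,0.5,0.5,0.5,0.5]
}}

```text
time: 8.45
tool_pos: [0.5056, -0.3514, 0.0379]
tool_rot: [-0.056, 0.055, -0.705, 0.705]
contact_force: [-0.2, -0.9, -1.1]
gripper_width: 0.553
```

Another 16 mm takes it down to the floor.

Request:
{"name": "play_rows", "arguments": {
  "slide": [
    [0,0.5,0],
    [0,0.5,0],
    [0,0.3,0],
    [0,0.2,0],
    [0,0,0],
    [0,0,0]
  ],
  "yaw": [0,0,0,0,0,0],
  "grip": [0.5,0.5,0.5,0.5,0.5,0.5]
}}

```text
time: 9.05
tool_pos: [0.5052, -0.3511, 0.0223]
tool_rot: [-0.055, 0.055, -0.705, 0.705]
contact_force: [-0.0, 0.5, -1.5]
gripper_width: 0.555
```

Request:
{"name": "play_rows", "arguments": {
  "slide": [
    [0,0.1,0],
    [0,0,0],
    [0,0,0]
  ],
  "yaw": [0,0,0],
  "grip": [0.5,0.5,0.5]
}}

```text
time: 9.35
tool_pos: [0.5054, -0.3512, 0.0218]
tool_rot: [-0.056, 0.055, -0.705, 0.705]
contact_force: [-0.8, 0.3, 2.0]
gripper_width: 0.552
```

Contact with the floor reads about 3 N. I'll open and rise.

Request:
{"name": "play_rows", "arguments": {
  "slide": [
    [0,0,0],
    [0,0,0],
    [0,0,0],
    [0,0,0],
    [0,-0.8,0],
    [0,-1.5,0],
    [0,-2.5,0],
    [0,-2.5,0],
    [0,-3,0],
    [0,-3,0],
    [0,-3,0],
    [0,-3,0]
  ],
  "yaw": [0,0,0,0,0,0,0,0,0,0,0,0],
  "grip": [-1,-1,-1,-1,-1,-1,-1,-1,-1,-1,-1,-1]
}}

```text
time: 10.55
tool_pos: [0.5053, -0.3511, 0.2174]
tool_rot: [-0.056, 0.055, -0.704, 0.705]
contact_force: [-0.6, -0.4, 0.6]
gripper_width: 0.999
```

```bash
python3 - <<'E'
from h import *
from plant import readout
s=readout.state();show(s);tgt(s,[.478,-.031,.16],1.5)
snap("top","t2")
snap("wrist","w5")
E
```

```text
t 10.55 p [ 0.5053 -0.3511  0.2174] F [-0.6 -0.4  0.6] w 0.999
[[-0.988, 0.002, 0.156], [-0.156, -0.001, -0.988], [-0.001, -1.0, 0.002]]
slide cm (x,y,z) [ -2.3    5.69 -32.05] zang -81.01 yaw needed -82.51
```

View pics/t2.png

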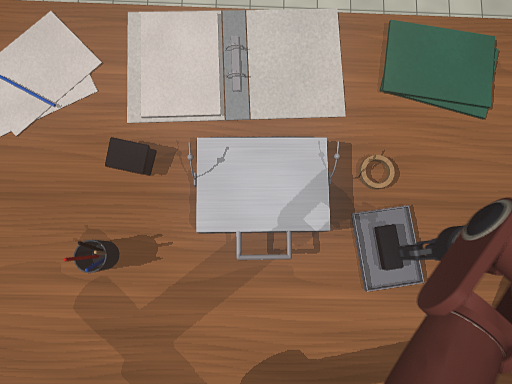

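View pics/w5.png

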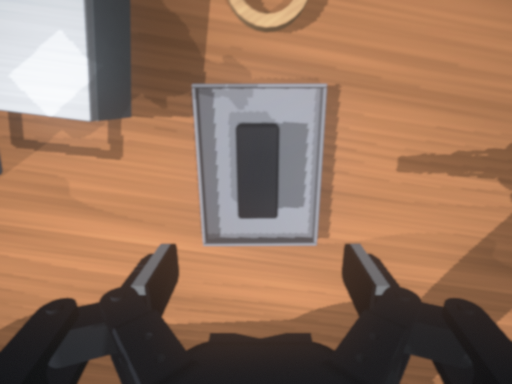

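The eraser lies flat in the middle of the tray (236–280, 123–218). Next I'll go to the bar.

Request:
{"name": "play_rows", "arguments": {
  "slide": [
    [-0.2,0,-2.5],
    [-0.2,0,-3],
    [-0.2,0,-3],
    [-0.2,0,-3],
    [-0.2,0,-3],
    [-0.2,0,-3],
    [-0.2,0,-3],
    [-0.2,0,-3],
    [-0.2,0,-3],
    [-0.2,0,-3],
    [-0.2,0,-2.5]
  ],
  "yaw": [0,0,0,0,0,0,0,0,0,0,0],
  "grip": [-1,-1,-1,-1,-1,-1,-1,-1,-1,-1,-1]
}}

```text
time: 11.75
tool_pos: [0.4764, -0.0301, 0.2145]
tool_rot: [0.056, -0.055, 0.705, -0.705]
contact_force: [-0.1, 0.1, 0.1]
gripper_width: 1.002
```

Request:
{"name": "play_rows", "arguments": {
  "slide": [
    [0,0,0],
    [0,0,0],
    [0,0,0],
    [0,0,0],
    [0,0,0],
    [0,0,0],
    [0,0,0],
    [0,0,0],
    [0,0,0],
    [0,0,0],
    [0,0,0],
    [0,0,0]
  ],
  "yaw": [-7.5,-7.5,-7.5,-7.5,-7.5,-7.5,-7.5,-7.5,-7.5,-7.5,-7.5,0],
  "grip": [-1,-1,-1,-1,-1,-1,-1,-1,-1,-1,-1,-1]
}}

```text
time: 12.95
tool_pos: [0.4767, -0.0315, 0.2144]
tool_rot: [0.506, -0.506, 0.493, -0.494]
contact_force: [1.0, 1.0, -0.4]
gripper_width: 0.997
```

```bash
python3 - <<'E'
from h import *
from plant import readout
s=readout.state();show(s);tgt(s,[.478,-.031,.073],1.5)
snap("wrist","w6")
E
```

```text
t 12.95 p [ 0.4767 -0.0315  0.2144] F [ 1.   1.  -0.4] w 0.997
[[0.026, 0.0, 1.0], [-1.0, -0.0, 0.026], [0.0, -1.0, 0.0]]
slide cm (x,y,z) [-0.04 14.14  0.13] zang 1.48 yaw needed -0.02
```

View pics/w6.png

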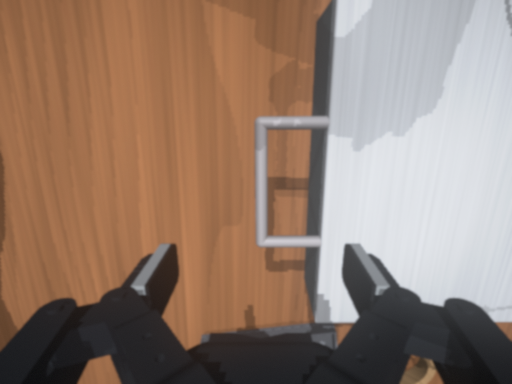

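The bar is seen at columns 256–268, rows 118–245.

```bash
python3 - <<'E'
from h import *
f=pickle.load(open("pics/w6.pkl","rb"));c=wcam(f)
for p in [(262,122),(262,241),(261.5,182)]: print(ray(c,*p,.082))
print(ray(c,330,150,.087),ray(c,321,300,.087))
E
```

```text
[0.47709931 0.02891212 0.082     ]
[ 0.48055917 -0.0911204   0.082     ]
[ 0.47824499 -0.02763195  0.082     ]
[0.54009744 0.00593448 0.087     ] [ 0.54702961 -0.15853564  0.087     ]
```

Request:
{"name": "play_rows", "arguments": {
  "slide": [
    [0,1.5,0.1],
    [0,2,0],
    [0,2,0],
    [0,2,0],
    [0,0,0],
    [0,0,0]
  ],
  "yaw": [0,0,0,0,0,0],
  "grip": [0,0,0,0,0,0]
}}

```text
time: 13.6
tool_pos: [0.4774, -0.0314, 0.1386]
tool_rot: [-0.506, 0.507, -0.494, 0.493]
contact_force: [0.1, 0.1, 0.7]
gripper_width: 0.5
```

```bash
python3 - <<'E'
from h import *
from plant import readout
s=readout.state();show(s);tgt(s,[.478,-.031,.073],1.5)
snap("wrist","w7")
E
```

```text
t 13.60 p [ 0.4774 -0.0314  0.1386] F [0.1 0.1 0.7] w 0.500
[[0.025, -0.002, 1.0], [-1.0, 0.0, 0.025], [-0.0, -1.0, -0.002]]
slide cm (x,y,z) [-0.04  6.56  0.07] zang 1.44 yaw needed -0.06
```

View pics/w7.png

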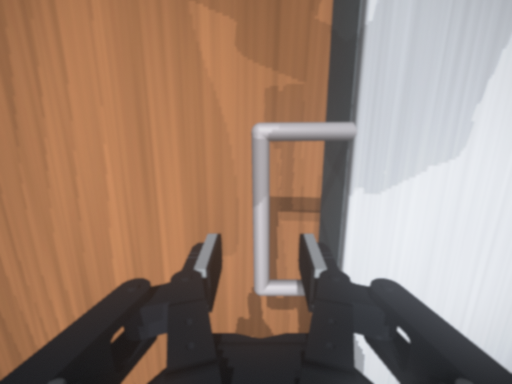

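The bar (column about 262) sits centrally between the fingers (columns 215–305). I'll descend and grip.

Request:
{"name": "play_rows", "arguments": {
  "slide": [
    [0,1.5,0.1],
    [0,1.8,0],
    [0,1.6,0],
    [0,1,0],
    [0,0.6,0],
    [0,0,0],
    [0,0,0],
    [0,0,0],
    [0,0,0],
    [0,0,0],
    [0,0,0],
    [0,0,0]
  ],
  "yaw": [0,0,0,0,0,0,0,0,0,0,0,0],
  "grip": [0,0,0,0,0,0,1,1,1,1,1,1]
}}

```text
time: 14.85
tool_pos: [0.4776, -0.0316, 0.0748]
tool_rot: [-0.505, 0.508, -0.494, 0.492]
contact_force: [-7.1, -1.1, 4.1]
gripper_width: 0.113
```

```bash
python3 - <<'E'
from h import *
from plant import readout
s=readout.state();show(s)
snap("wrist","w8")
E
```

```text
t 14.85 p [ 0.4776 -0.0316  0.0748] F [-7.1 -1.1  4.1] w 0.113
[[0.027, -0.004, 1.0], [-1.0, -0.001, 0.027], [0.0, -1.0, -0.004]]
```

View pics/w8.png

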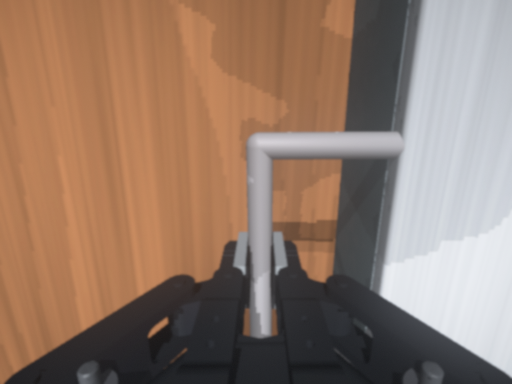

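```bash
cat >> h.py <<'E'
def barxy(th):
    t=np.radians(th);return np.array([290*(1-np.cos(t))+6*np.sin(t),290*np.sin(t)+6*(np.cos(t)-1)])/10
E
python3 - <<'E'
from h import *
def inc(ths):
    P=np.array([barxy(t) for t in ths]);c=P[0].copy()
    for p in P[1:]:
        d=(p-c).round(2);c=c+d;print([0,-d[1],d[0]],end=", ")
    print()
inc([0,1,3,5.5,8,10.5,13,15.5,18,20.5,22,23]);inc([23,24,26,28.5,31,33.5,36,38,39,40])
E
```

```text
[0, np.float64(-0.51), np.float64(0.01)], [0, np.float64(-1.01), np.float64(0.06)], [0, np.float64(-1.26), np.float64(0.12)], [0, np.float64(-1.25), np.float64(0.18)], [0, np.float64(-1.24), np.float64(0.22)], [0, np.float64(-1.24), np.float64(0.29)], [0, np.float64(-1.22), np.float64(0.34)], [0, np.float64(-1.2), np.float64(0.38)], [0, np.float64(-1.19), np.float64(0.45)], [0, np.float64(-0.7), np.float64(0.29)], [0, np.float64(-0.46), np.float64(0.2)], 
[0, np.float64(-0.46), np.float64(0.21)], [0, np.float64(-0.91), np.float64(0.45)], [0, np.float64(-1.11), np.float64(0.6)], [0, np.float64(-1.09), np.float64(0.65)], [0, np.float64(-1.05), np.float64(0.7)], [0, np.float64(-1.03), np.float64(0.74)], [0, np.float64(-0.79), np.float64(0.63)], [0, np.float64(-0.39), np.float64(0.32)], [0, np.float64(-0.39), np.float64(0.33)],
```

Request:
{"name": "play_rows", "arguments": {
  "slide": [
    [0,-0.5,-0.05],
    [0,-1.0,0.05],
    [0,-1.25,0.1],
    [0,-1.25,0.2],
    [0,-1.25,0.2],
    [0,-1.25,0.3],
    [0,-1.2,0.35],
    [0,-1.2,0.4],
    [0,-1.2,0.45],
    [0,-0.7,0.3],
    [0,-0.45,0.2],
    [0,0,0]
  ],
  "yaw": [0,0,0,0,0,0,0,0,0,0,0,0],
  "grip": [1,1,1,1,1,1,1,1,1,1,1,1]
}}

```text
time: 16.1
tool_pos: [0.5021, -0.0308, 0.1884]
tool_rot: [-0.505, 0.508, -0.495, 0.492]
contact_force: [-12.6, -2.3, 3.0]
gripper_width: 0.119
```

```bash
cat >> h.py <<'E'
def lid(s,P0=np.array([.4776,.0748])):
    p,R=tool(s);d=p[[0,2]]-P0
    from scipy.optimize import brentq
    th=brentq(lambda t:barxy(t)[1]/100-d[1],-5,80)
    print("theta from z %.2f; dx meas %.4f expected %.4f"%(th,d[0],barxy(th)[0]/100))
E
python3 - <<'E'
from h import *
from plant import readout
s=readout.state();show(s);lid(s)
snap("scene","s2")
E
```

```text
t 16.10 p [ 0.5021 -0.0308  0.1884] F [-12.6  -2.3   3. ] w 0.119
[[0.026, -0.006, 1.0], [-1.0, -0.0, 0.026], [0.0, -1.0, -0.006]]
theta from z 23.17; dx meas 0.0245 expected 0.0258
```

View pics/s2.png

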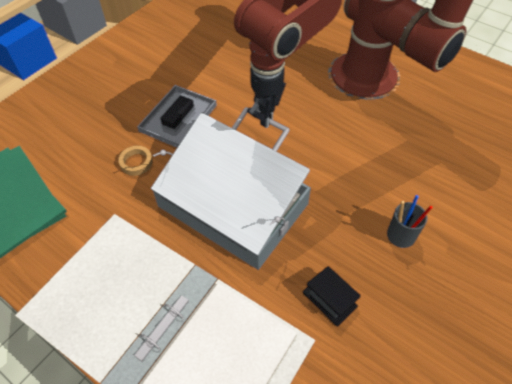

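The lid is open about 23° with the bar in the gripper. There is a 12 N push toward −x, so I'll ease the path by 1 mm.

Request:
{"name": "play_rows", "arguments": {
  "slide": [
    [0,-0.45,0.1],
    [0,-0.9,0.4],
    [0,-1.1,0.6],
    [0,-1.1,0.65],
    [0,-1.05,0.65],
    [0,-1.0,0.75],
    [0,-0.8,0.6],
    [0,-0.4,0.3],
    [0,-0.4,0.3],
    [0,0,0],
    [0,0,0]
  ],
  "yaw": [0,0,0,0,0,0,0,0,0,0,0],
  "grip": [1,1,1,1,1,1,1,1,1,1,1]
}}

```text
time: 17.25
tool_pos: [0.5473, -0.0294, 0.262]
tool_rot: [0.507, -0.506, 0.493, -0.493]
contact_force: [-8.0, -0.3, 4.7]
gripper_width: 0.113
```

```bash
python3 - <<'E'
from h import *
from plant import readout
s=readout.state();show(s);lid(s)
def inc(ths):
    P=np.array([barxy(t) for t in ths]);c=P[0].copy()
    for p in P[1:]:
        d=(p-c).round(2);c=c+d;print([0,-float(d[1]),float(d[0])],end=", ")
    print()
inc([40,41,43,45,47,49,51,53,55,56.5,57.5])
inc([57.5,56.5,55,53,51,49,47,45,44,43.5])
E
```

```text
t 17.25 p [ 0.5473 -0.0294  0.262 ] F [-8.  -0.3  4.7] w 0.113
[[0.026, 0.0, 1.0], [-1.0, 0.0, 0.026], [-0.0, -1.0, 0.0]]
theta from z 40.57; dx meas 0.0697 expected 0.0736
[0, -0.38, 0.34], [0, -0.74, 0.69], [0, -0.71, 0.72], [0, -0.69, 0.74], [0, -0.66, 0.77], [0, -0.63, 0.79], [0, -0.61, 0.81], [0, -0.58, 0.83], [0, -0.41, 0.63], [0, -0.27, 0.43], 
[0, 0.27, -0.43], [0, 0.41, -0.64], [0, 0.58, -0.83], [0, 0.61, -0.81], [0, 0.63, -0.79], [0, 0.66, -0.76], [0, 0.69, -0.75], [0, 0.35, -0.36], [0, 0.18, -0.18],
```

Request:
{"name": "play_rows", "arguments": {
  "slide": [
    [0,-0.4,0.3],
    [0,-0.7,0.65],
    [0,-0.7,0.7],
    [0,-0.7,0.75],
    [0,-0.65,0.75],
    [0,-0.65,0.8],
    [0,-0.6,0.8],
    [0,-0.6,0.8],
    [0,-0.4,0.65],
    [0,-0.25,0.4],
    [0,0,0],
    [0,0,0]
  ],
  "yaw": [0,0,0,0,0,0,0,0,0,0,0,0],
  "grip": [1,1,1,1,1,1,1,1,1,1,1,1]
}}

```text
time: 18.45
tool_pos: [0.6141, -0.0273, 0.3212]
tool_rot: [0.508, -0.505, 0.492, -0.494]
contact_force: [-5.9, 1.9, 8.7]
gripper_width: 0.113
```

```bash
python3 - <<'E'
from h import *
from plant import readout
s=readout.state();show(s);lid(s)
f=snap("scene","s3")
g=cv2.resize(f["image"][40:280,130:340],None,fx=2.5,fy=2.5,interpolation=cv2.INTER_CUBIC);cv2.imwrite("pics/s3z.png",g[:,:,::-1])
E
```

```text
t 18.45 p [ 0.6141 -0.0273  0.3212] F [-5.9  1.9  8.7] w 0.113
[[0.027, 0.005, 1.0], [-1.0, 0.001, 0.027], [-0.0, -1.0, 0.005]]
theta from z 59.27; dx meas 0.1365 expected 0.1470
```

View pics/s3z.png

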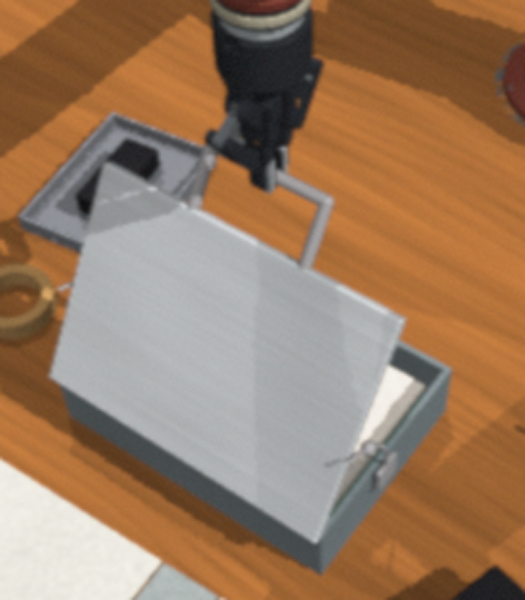

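```bash
cat >> h.py <<'E'
def lidpt(th,l,n,y,hx=.767,hy=-.023,yaw=1.5):
    t=np.radians(th);a=np.radians(yaw)
    u=-l*np.cos(t)+n*np.sin(t);z=.075+l*np.sin(t)+n*np.cos(t)
    return np.array([hx+u*np.cos(a)-y*np.sin(a),hy+u*np.sin(a)+y*np.cos(a),z])
def fit(f,obs):
    from scipy.optimize import least_squares
    for o in obs:
        r=least_squares(lambda t:proj(f,lidpt(t[0],*o[2:]))-np.array(o[:2]),[50.]);print(o,"theta %.2f"%r.x[0],"resid px",r.fun.round(1))
E
python3 - <<'E'
from h import *
f=pickle.load(open("pics/s3.pkl","rb"))
q=lambda u,v:(u/2.5-.3+130,v/2.5-.3+40)
fit(f,[(*q(404,320),.230,.012,.160),(*q(113,163),.230,.012,-.160),(*q(330,200),.29,.012,.06)])
for th in (0,57): print("hinge corners proj",[((proj(f,lidpt(th,0,.012,y))-[130,40]+.3)*2.5).round(0) for y in(.16,-.16)])
E
```

```text
(291.29999999999995, 167.7, 0.23, 0.012, 0.16) theta 55.76 resid px [0. 0.]
(174.9, 104.9, 0.23, 0.012, -0.16) theta 53.95 resid px [-0.2 -1.4]
(261.7, 119.7, 0.29, 0.012, 0.06) theta 54.78 resid px [0.1 0.4]
hinge corners proj [array([320., 533.]), array([ 55., 366.])]
hinge corners proj [array([314., 544.]), array([ 49., 376.])]
```

The scene view puts the lid at about 55–56°, past the ball. I'll go a little further, hold, then bring it back.

Request:
{"name": "play_rows", "arguments": {
  "slide": [
    [0,-0.3,0.3],
    [0,-0.3,0.4],
    [0,-0.3,0.4],
    [0,0,0],
    [0,0,0],
    [0,0,0]
  ],
  "yaw": [0,0,0,0,0,0],
  "grip": [1,1,1,1,1,1]
}}

```text
time: 19.1
tool_pos: [0.6247, -0.0269, 0.3275]
tool_rot: [0.507, -0.506, 0.493, -0.494]
contact_force: [-6.3, 1.6, 8.3]
gripper_width: 0.11
```

```bash
python3 - <<'E'
from h import *
from plant import readout
s=readout.state();show(s);lid(s)
for n in("scene","top"):
    f=snap(n,n+"4")
    b=(40,280,130,340) if n=="scene" else (100,300,150,400)
    g=cv2.resize(f["image"][b[0]:b[1],b[2]:b[3]],None,fx=2.5,fy=2.5,interpolation=cv2.INTER_CUBIC);cv2.imwrite(f"pics/{n}4z.png",g[:,:,::-1])
E
```

```text
t 19.10 p [ 0.6247 -0.0269  0.3275] F [-6.3  1.6  8.3] w 0.110
[[0.027, 0.002, 1.0], [-1.0, 0.001, 0.027], [-0.001, -1.0, 0.002]]
theta from z 61.94; dx meas 0.1471 expected 0.1589
```

View pics/scene4z.png

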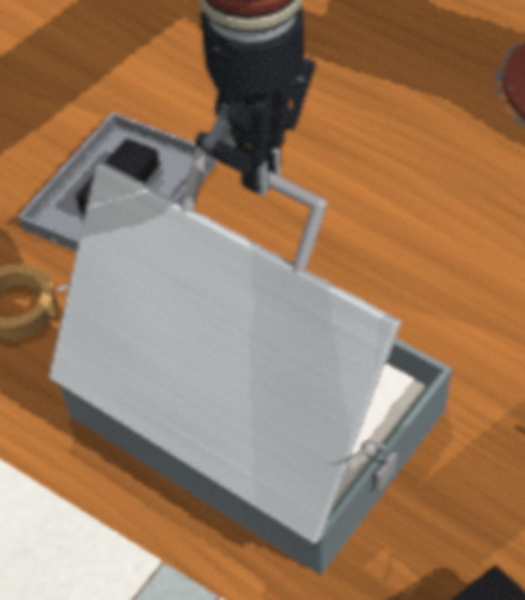

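View pics/top4z.png

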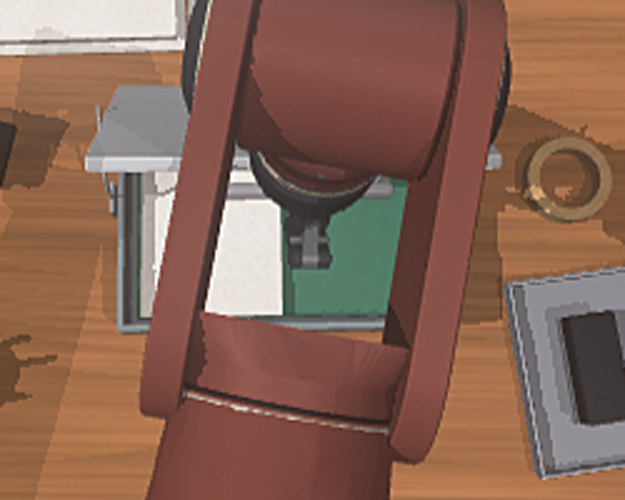

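The lid's front corners show at (400, 322) and (97, 165) in the scene crop, and at about (87, 157–170) in the top crop.

```bash
python3 - <<'E'
from h import *
f=pickle.load(open("pics/scene4.pkl","rb"))
q=lambda u,v:(u/2.5-.3+130,v/2.5-.3+40)
fit(f,[(*q(400,322),.230,.012,.160),(*q(97,165),.230,.012,-.160),(*q(325,203),.29,.012,.06)])
f=pickle.load(open("pics/top4.pkl","rb"))
q=lambda u,v:(u/2.5-.3+150,v/2.5-.3+100)
fit(f,[(*q(90,157),.230,.012,.160),(*q(87,170),.230,.0,.160),(*q(500,155),.23,.012,-.16),(*q(500,168),.23,.0,-.16)])
E
```

```text
(289.7, 168.5, 0.23, 0.012, 0.16) theta 57.55 resid px [0.1 0.1]
(168.5, 105.7, 0.23, 0.012, -0.16) theta 59.54 resid px [-0.2 -0.8]
(259.7, 120.9, 0.29, 0.012, 0.06) theta 56.60 resid px [-0.1 -0.2]
(185.7, 162.5, 0.23, 0.012, 0.16) theta 59.06 resid px [-2.9  0.2]
(184.5, 167.7, 0.23, 0.0, 0.16) theta 59.51 resid px [-1.4  0.1]
(349.7, 161.7, 0.23, 0.012, -0.16) theta 59.50 resid px [0.7 0.1]
(349.7, 166.9, 0.23, 0.0, -0.16) theta 59.90 resid px [0.1 0. ]
```

The lid is at about 58–59° by both cameras, clearly past balance. I'll bring it back by about 15°.

Request:
{"name": "play_rows", "arguments": {
  "slide": [
    [0,0.2,-0.4],
    [0,0.5,-0.75],
    [0,0.55,-0.85],
    [0,0.6,-0.8],
    [0,0.6,-0.8],
    [0,0.65,-0.8],
    [0,0.65,-0.75],
    [0,0.5,-0.55],
    [0,0.4,-0.35],
    [0,0,0],
    [0,0,0],
    [0,0,0]
  ],
  "yaw": [0,0,0,0,0,0,0,0,0,0,0,0],
  "grip": [1,1,1,1,1,1,1,1,1,1,1,1]
}}

```text
time: 20.4
tool_pos: [0.5647, -0.0289, 0.2817]
tool_rot: [0.508, -0.505, 0.492, -0.494]
contact_force: [-7.3, 1.3, 9.3]
gripper_width: 0.115
```

```bash
python3 - <<'E'
from h import *
from plant import readout
s=readout.state();show(s);lid(s)
for n in("scene","top"):
    f=snap(n,n+"5")
    b=(40,280,130,340) if n=="scene" else (100,300,150,400)
    g=cv2.resize(f["image"][b[0]:b[1],b[2]:b[3]],None,fx=2.5,fy=2.5,interpolation=cv2.INTER_CUBIC);cv2.imwrite(f"pics/{n}5z.png",g[:,:,::-1])
E
```

```text
t 20.40 p [ 0.5647 -0.0289  0.2817] F [-7.3  1.3  9.3] w 0.115
[[0.026, 0.004, 1.0], [-1.0, 0.0, 0.026], [-0.0, -1.0, 0.004]]
theta from z 46.03; dx meas 0.0871 expected 0.0930
```

View pics/scene5z.png

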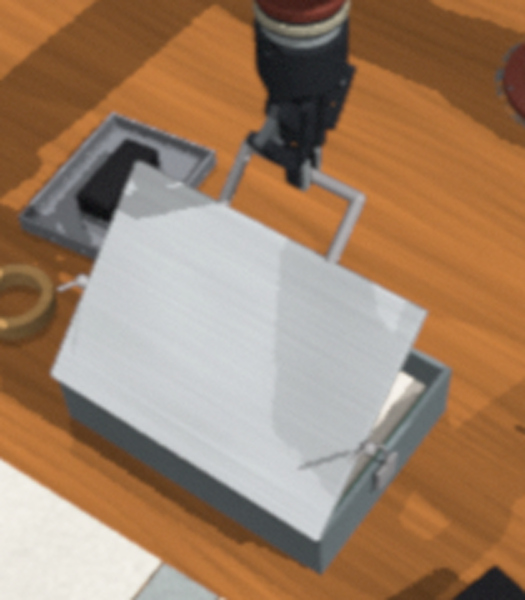

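View pics/top5z.png

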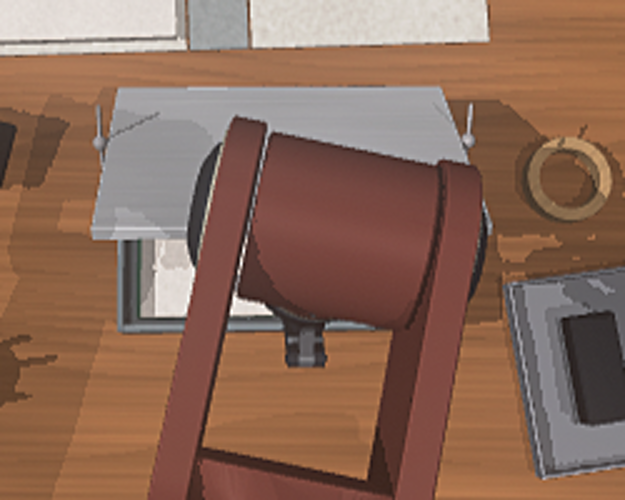

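The lid's front corners are at (426, 312) and (133, 165) in the scene crop, with the bar end at (363, 197). The top crop has the front edge at (93, 228–240), and the eraser is still in the tray.

```bash
python3 - <<'E'
from h import *
f=pickle.load(open("pics/scene5.pkl","rb"))
q=lambda u,v:(u/2.5-.3+130,v/2.5-.3+40)
fit(f,[(*q(426,312),.230,.012,.160),(*q(133,165),.230,.012,-.160),(*q(363,197),.29,.012,.06)])
f=pickle.load(open("pics/top5.pkl","rb"))
q=lambda u,v:(u/2.5-.3+150,v/2.5-.3+100)
fit(f,[(*q(95,227),.230,.012,.160),(*q(93,239),.230,.0,.160)])
# ball: 100mm from hinge at 50deg, check model
for n in("scene5","top5"):
    f=pickle.load(open(f"pics/{n}.pkl","rb"))
    o=[130,40] if n[0]=="s" else [150,100]
    print(n,[((proj(f,lidpt(50,.1,0,y))-o+.3)*2.5).round(0) for y in(.172,-.172)],"hinge top edge",[((proj(f,lidpt(44,0,.012,y))-o+.3)*2.5).round(0) for y in(.16,-.16)])
E
```

```text
(300.1, 164.5, 0.23, 0.012, 0.16) theta 44.03 resid px [-0. -0.]
(182.9, 105.7, 0.23, 0.012, -0.16) theta 45.98 resid px [ 0.2 -2.6]
(274.9, 118.5, 0.29, 0.012, 0.06) theta 41.98 resid px [-0.2  0.8]
(187.7, 190.5, 0.23, 0.012, 0.16) theta 44.17 resid px [-2.6  0.3]
(186.9, 195.3, 0.23, 0.0, 0.16) theta 44.25 resid px [-1.2  0.1]
scene5 [array([374., 452.]), array([ 79., 278.])] hinge top edge [array([315., 542.]), array([ 50., 374.])]
top5 [array([ 93., 141.]), array([473., 141.])] hinge top edge [array([117.,  85.]), array([441.,  86.])]
```

Both views and the hand's path agree on about 44°, which is 6° under balance. I'll hold there and confirm it is still.

Request:
{"name": "play_rows", "arguments": {
  "slide": [
    [0,0,0],
    [0,0,0],
    [0,0,0],
    [0,0,0],
    [0,0,0],
    [0,0,0],
    [0,0,0],
    [0,0,0]
  ],
  "yaw": [0,0,0,0,0,0,0,0],
  "grip": [1,1,1,1,1,1,1,1]
}}

```text
time: 21.3
tool_pos: [0.5648, -0.0289, 0.2817]
tool_rot: [0.508, -0.505, 0.492, -0.494]
contact_force: [-8.6, 2.0, 10.1]
gripper_width: 0.113
```

```bash
python3 - <<'E'
from h import *
from plant import readout
s=readout.state();show(s);lid(s);print(np.abs(s["joint_vel"]).max())
f=snap("wrist","w9")
E
```

```text
t 21.30 p [ 0.5648 -0.0289  0.2817] F [-8.6  2.  10.1] w 0.113
[[0.026, 0.004, 1.0], [-1.0, 0.0, 0.026], [-0.0, -1.0, 0.004]]
theta from z 46.03; dx meas 0.0872 expected 0.0930
0.0022157277022486124
```

View pics/w9.png

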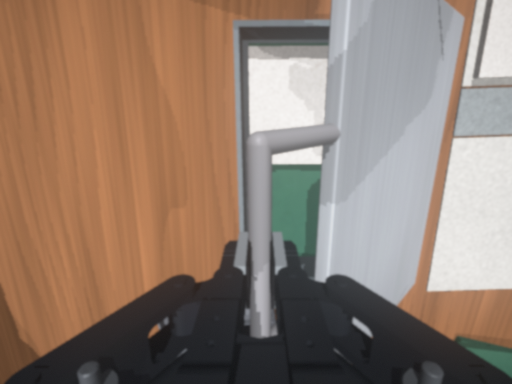

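The bar (column about 260) is firmly between the pads and the arm is still. I'll hand in.

```bash
python3 -c "
from plant import workorder;print(workorder.job_done())"
```

```text
the job is handed in; nothing more can be done
None
```

The eraser is lying flat, pad down, in the tray. The lid was raised to about 58–59° and is now held still at about 44°, roughly 6° under balance, with the bar still gripped. The job was handed in at about 21 s of the 61 s allowed.

- **Lid angle:** The scene camera gave 42–46° and the top camera about 44° for the final pose. The angle from the hand's height alone read 46°, 2° higher, but every reading lies within the 40–47° band. The highest single reading on the way up was about 62°, under the 65° limit.
- **Force and stillness:** A steady wrist push of about 13 N, directed away from the hinge, remains from a few millimetres of path mismatch. Joint speeds were about zero at the last reading, and the last wrist picture showed the bar between the pads.
- **Bystanders:** I did not touch the pen pot, hole punch or tape ring. I judged their positions by eye from the pictures and did not measure them at the end.

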